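# Set the sprung bone-length gauge to its index post

## Task

Set the bone-length gauge: first slip the loose white sight collar over the gauge's upright index post, down onto its carriage, and let go of it; then take the black grip of the telescoping rod, draw the rod out against its spring until its pointer is exactly in line with the post (square across from its centre), and finish holding it still there so that a colleague can tighten the clamp screw - do not let go at the end. Leave the collar seated and do not disturb the white-lidded specimen cup behind the gauge, the petri dish or the small coverslip box.

Things in the scene. Friction and masses are not known exactly. Their poses are not given: they have to be found in the camera images.
- gauge: bone-length gauge fixed to the worktop: grey base 300 (x) x 130 (y -30 to +100) x 12 mm, origin at worktop level under the rod's axis. x: the way the rod pulls out (roughly the robot's left); y: from rod to index rail (roughly towards the robot); z up. Steel tube, axis 42 mm up at y = 0, from x = -146 mm to its mouth at x = -15 mm (mouth collar 23 mm wide, top 54 mm up)
- rod (a joint): how far the telescoping rod is drawn out of the tube, m: 0 fully in (its start), stop at 0.110, growing along the gauge's x. A spring pulls it back with 3 N at 0, rising by 50 N per metre (about 7 N at 0.080); it slides back in if let go
- rod_grip (a point): point to take the rod: on the centre lines of the black upright plate at its end, 74 mm above the worktop. Plate 14 mm thick (gauge x, the pull), 26 mm wide (y), from 30 to 92 mm above the worktop. With the rod in, 38 mm are free between plate and tube mouth; the 10 mm rod runs there, its top 47 mm up
- pointer_tip (a point): tip of the slim steel pointer (3 to 6 mm thick) that reaches sideways from the grip plate, 55 mm from the rod's axis towards the index rail (gauge's y), 42 mm above the worktop, at the same gauge x as the plate's centre. It passes a seated collar with 15 mm to spare
- index_post: carriage with the index post, fixed on the gauge 85 mm from the rod's axis, 35 to 75 mm farther along the gauge's x than the pointer at the start; axes parallel to the gauge's, origin under the post 16 mm above the worktop. Carriage 30 x 26 x 14 mm; round steel post 9 mm thick, 42 mm tall above it, tapered at the tip. Pointer in line: same gauge x as the post
- post_seat (a point): on the post's axis at the carriage's top, where the collar's underside comes to rest: 30 mm above the worktop; the post's tip is 42 mm above this point
- collar_mid (a point): centre of the loose sight collar (half-way up, on its axis): white ring, 30 mm outer diameter, 14 mm hole right through, 30 mm high, 40 g, standing upright on the worktop to the right; either end may go down; z is its axis. Seated, this centre is 15 mm above post_seat
- collar: the same collar; origin at the centre of its underside
- cup_mid (a point): centre of the short white-lidded specimen cup behind the gauge (bystander), 58 mm diameter, 75 mm high
- dish_mid (a point): centre of the petri dish (bystander), 62 mm diameter, 15 mm high
- slips_mid (a point): centre of the small coverslip box (bystander), 34 x 34 x 22 mm
There are look-alikes about, which are no part of the job. Of the things that look like the collar, take the one that is farthest to the robot's left at the start.

How it is judged:
By the outcome, as a careful person would: the job done as asked, in the order asked, and still so for the second after the job is handed in, while the arm keeps its last pose, push and grip.
It also fails if it takes over 58 s, if anything falls off the work surface, if the arm or the gripper's body presses on something with over 40 N, if the wrist force passes 120 N, or if a joint passes its speed limit or range.

## Robot

A 7-joint arm with a two-finger parallel gripper is mounted at the origin on a cart in front of the work surface, level with it; the furniture and walls round the work are solid. World frame = base frame: x ahead of the robot, y to its left, z up, the work surface at z = 0. Lengths are in mm, angles in rad, forces in N, time in s.
With the tool pointing down it reaches from about 425 to 1025 mm from the base axis. Payload 9.4 kg.
Tool frame: the origin (TCP) lies at the very end of the fingers, on their centre line; the grasp point (between the pads) lies 19 mm behind it (arm.grip_depth is the distance from the TCP to the grasp point, in mm); z points along the fingers, y is the direction in which the jaws open and shut (so a half turn about z gives the same grasp; the last joint's range is limited). The gripper opens to 85 mm and grips with 20 to 120 N. Pads are 22 mm wide; open, the fingers measure 114 mm over their backs; the gripper's body (76 mm by 85 mm) begins 54 mm behind the grasp point. The pads swing forward as they close: fully open they stand 13 mm farther back than shut.
Start: joints at [1.069, 0.599, -0.003, 1.599, 0.002, 0.943, -0.08], TCP at [298.791, -660.566, 231.275] pointing down, gripper open.
Joint ranges: [-2.57, 2.57], [-0.35, 1.97], [-1.29, 1.29], [0.11, 2.56], [-1.05, 4.19], [0.11, 1.86], [-2.63, 2.63]. Speed limits (rad/s): [2.22, 2.22, 3.01, 3.01, 3.14, 3.14, 3.14].

## Interface

Orientations are given as a unit quaternion [w, x, y, z].
In Python, from workcell import arm gives the robot as it stands. The module is installed in compiled form; this text tells all that it offers.
- The arm moves only by the tool send_rows, never from a script. Its argument "moves" is a list of rows, each an object with "linear": the shift along the tool's x, y, z scaled (see below), a list of three; "turn": the turn, a rotation vector about the tool's x, y, z scaled (see below), a list of three. A call has exactly 5 rows; each row is the pose to reach, as a shift and turn from the pose commanded when the call began, along the tool's axes at that moment, turning the shorter way round; what a row does not reach only later rows make up. The controller multiplies each number of a shift by 0.2 m and each number of a turn by 180 degrees. A row lasts 1/10 s, in which the tool goes at most 50 mm and 8.59 degrees, less where a joint would pass 70% of its speed; a pose out of reach is approached as far as the arm can. A call with a number of a shift or a turn outside -1 to 1 is refused whole. A call with a gripper value outside its range is refused whole. "hand" is the opening, from 0 (shut) to 1 (fully open), set as the call begins (left out, the last holds). The fingers move at their own pace and stop on an object; "newtons" is the grip in N (left out, the last holds). Time passes only in rows, so rows that repeat a pose let the fingers close, or fill a call up. It gives the time, the measured TCP pose, the force and the opening at its end, in the units of the state.
- arm.sense(): the state, without advancing time (a new reading comes with each control period).
- arm.read_camera(name): name is "scene" or "side" or "wrist"; returns the picture (384x512x3 uint8, red, green, blue); there is no depth.
- arm.calibration(name): a dict with "vfov" (degrees; the focal length in pixels is half the picture's height over the tangent of half this angle, whatever the lens; pixels are square), "cx", "cy" (the principal point, pixels), "rvec" (rotation vector, rad) and "tvec" (3), from world to camera coordinates, as OpenCV has them; the wrist camera has in their place "T_tool_cam" (4x4, takes a point from camera to tool coordinates, whose origin is the TCP and whose axes are the flange's). Camera axes: x right, y down, z forward; pixel columns grow to the right and rows downward; lengths in mm; the calibration is good to about 2 mm. A picture is of the moment at which its call begins: read the wrist's pose just before it. calibration takes no time and is no camera call.
- arm.finish_job(): hands the job in, once; it reports no verdict.
The state is a dict: "time_s": time; "joints": joint angles; "dq": joint speeds; "joint_torque": joint torques, N m; "tcp_pos": TCP position; "eef_rot": TCP orientation; "ft_force": force on the tool from outside, world axes, zero at the start; "moment": the same for the moment, N m; "width": finger opening in mm.
Only numpy, scipy, OpenCV 4.12 (cv2) and the standard library are available. Lean on these libraries where they do the work, as an engineer would, in place of code of your own. Each camera call takes 0.05 s, during which the arm holds its last target.

## Working session

There is one attempt and no reset: what is moved stays moved. The work goes in short steps, Python scripts to look and compute and a tool call to move; the robot and the scene stay as the last step left them, time stands still between calls to the robot, and variables do not carry over. Pictures are saved under pics/ and viewed, and the job is handed in when it is done.

Besides the shell and the picture viewer there is one more tool, called after "Request:" as name([rows], argument=value, ...), one row to a line, values as JSON. send_rows: Moves the arm, as the interface text tells. Shifts and turns lie within -1 to 1; 1 stands for 0.2 m of shift or 180 degrees of turn. Its arguments: {"type":"object","properties":{"moves":{"type":"array","items":{"type":"object","properties":{"linear":{"type":"array","items":{"type":"number"}},"turn":{"type":"array","items":{"type":"number"}}}}},"hand":{"type":"number"},"newtons":{"type":"number"}},"required":["moves"]}

```bash
mkdir -p pics; ls; python3 - <<'E'
from workcell import arm
import cv2
print(arm.sense()); print(arm.grip_depth)
for n in ("scene","side","wrist"):
    c=arm.calibration(n); print(n,c)
    im=arm.read_camera(n); cv2.imwrite(f"pics/{n}0.png",im[:,:,::-1])
E
```

```text
pics
{'time_s': 0.0, 'joints': array([ 1.0692876 ,  0.60013604, -0.00251632,  1.60013596,  0.00177933,
        0.94290799, -0.07979578]), 'dq': array([ 0.00198545, -0.00162458,  0.00011474,  0.00073233, -0.00041484,
        0.00034572, -0.00025815]), 'joint_torque': array([ 7.61763404e-04, -7.76437926e+01,  1.56454124e+00, -2.58004707e+01,
        1.22405446e-02,  8.92548094e-03,  6.48988916e-06]), 'tcp_pos': array([ 298.5828752 , -660.1360155 ,  230.40728624]), 'eef_rot': array([-7.56491089e-04,  9.77523580e-01,  2.10824623e-01, -2.36550936e-04]), 'ft_force': array([-0.49490574,  0.66098789,  0.65382363]), 'moment': array([-0.00990253, -0.05189041, -0.00014801]), 'width': 85.46299143000775}
18.700000000000003
scene {'vfov': 42.43039837339582, 'cx': 251.36730958637057, 'cy': 198.01018084059123, 'rvec': array([ 1.93778149, -0.91141043,  0.50426294]), 'tvec': array([-398.34717151,  317.62399949, 1153.45548332])}
side {'vfov': 54.68850173007673, 'cx': 255.53952542832337, 'cy': 189.8020006342299, 'rvec': array([ 2.14469100e+00, -2.94161759e-02,  7.68257997e-04]), 'tvec': array([-629.94768253,   64.52228112, 1359.47956778])}
wrist {'vfov': 66.22250939099034, 'cx': 260.19297187878504, 'cy': 191.89919382249207, 'T_tool_cam': array([[-2.15724815e-04, -9.63330223e-01, -2.68318531e-01,
         6.73012861e+01],
       [ 9.99998179e-01, -7.16628408e-04,  1.76888783e-03,
        -1.90430699e-01],
       [-1.89630779e-03, -2.68317661e-01,  9.63328624e-01,
        -1.42229563e+02],
       [ 0.00000000e+00,  0.00000000e+00,  0.00000000e+00,
         1.00000000e+00]])}
```

View pics/scene0.png

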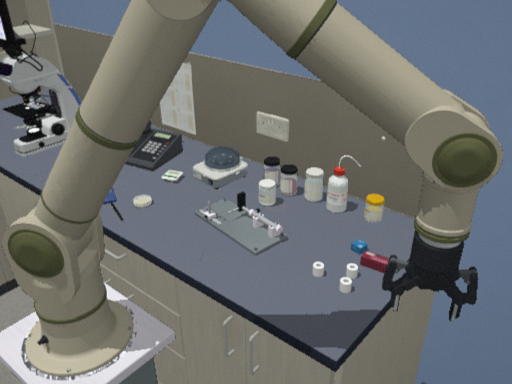

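View pics/side0.png

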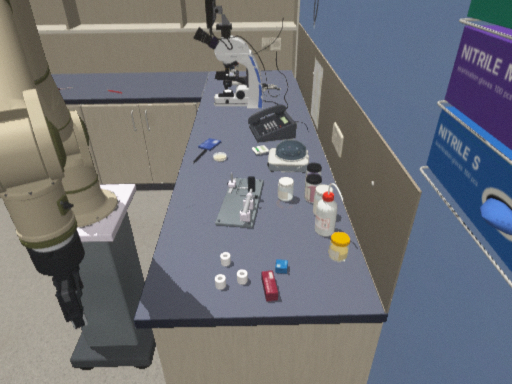

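View pics/wrist0.png

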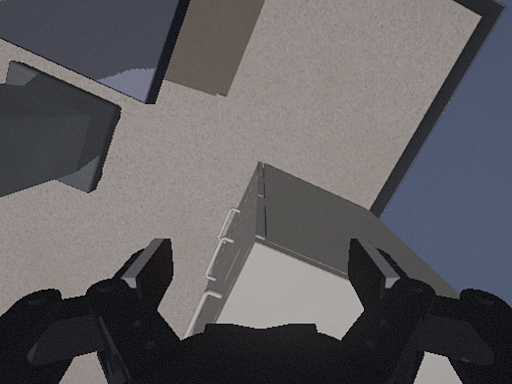

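The scene shows three white rings, at scene (319,269), (352,271) and (346,285), which are side (226,259), (242,277) and (221,282). The gauge is at scene (240,220) and side (241,202). Next: close crops and triangulation.

```bash
cat > h.py <<'E'
import numpy as np, cv2
from scipy.spatial.transform import Rotation as R
from workcell import arm
def K(c): 
    f=192/np.tan(np.radians(c['vfov'])/2); return np.array([[f,0,c['cx']],[0,f,c['cy']],[0,0,1]])
def cam(name,s=None):
    c=arm.calibration(name)
    if name!='wrist':
        Rm=cv2.Rodrigues(c['rvec'])[0]; return K(c),Rm,np.array(c['tvec']).reshape(3)
    s=s or arm.sense()
    T=np.eye(4); q=s['eef_rot']; T[:3,:3]=R.from_quat([q[1],q[2],q[3],q[0]]).as_matrix(); T[:3,3]=s['tcp_pos']
    W=np.linalg.inv(T@c['T_tool_cam']); return K(c),W[:3,:3],W[:3,3]
def onz(cm,uv,z):
    k,Rm,t=cm; o=-Rm.T@t; d=Rm.T@np.linalg.inv(k)@np.array([*uv,1.]); return o+d*(z-o[2])/d[2]
def proj(cm,p):
    k,Rm,t=cm; v=k@(Rm@np.array(p,float)+t); return v[:2]/v[2]
def tri(l):
    A=[];b=[]
    for cm,uv in l:
        k,Rm,t=cm;o=-Rm.T@t; d=Rm.T@np.linalg.inv(k)@np.array([*uv,1.]);d/=np.linalg.norm(d);P=np.eye(3)-np.outer(d,d);A.append(P);b.append(P@o)
    return np.linalg.lstsq(np.vstack(A),np.hstack(b),rcond=None)[0]
def totool(p,s=None):
    "world vector -> tool-axes"
    s=s or arm.sense();q=s['eef_rot'];return R.from_quat([q[1],q[2],q[3],q[0]]).inv().apply(p)
E
python3 - <<'E'
from h import *
a=cam('scene');b=cam('side')
for n,p,q in [('A',(319,269),(226,259)),('B',(352,271),(242,277)),('C',(346,285),(221,282))]:
    print(n,onz(a,p,15).round(),onz(b,q,15).round(),tri([(a,p),(b,q)]).round())
s=cv2.imread('pics/scene0.png');d=cv2.imread('pics/side0.png')
cv2.imwrite('pics/c1.png',cv2.resize(s[170:300,180:370],None,fx=4,fy=4,interpolation=cv2.INTER_CUBIC))
cv2.imwrite('pics/c2.png',cv2.resize(d[165:300,200:320],None,fx=4.4,fy=4.4,interpolation=cv2.INTER_CUBIC))
E
```

```text
A [ 536. -307.   15.] [ 536. -304.   15.] [ 536. -306.   16.]
B [ 584. -379.   15.] [ 584. -377.   15.] [ 584. -379.   16.]
C [ 525. -396.   15.] [ 526. -394.   15.] [ 526. -395.   15.]
```

View pics/c1.png

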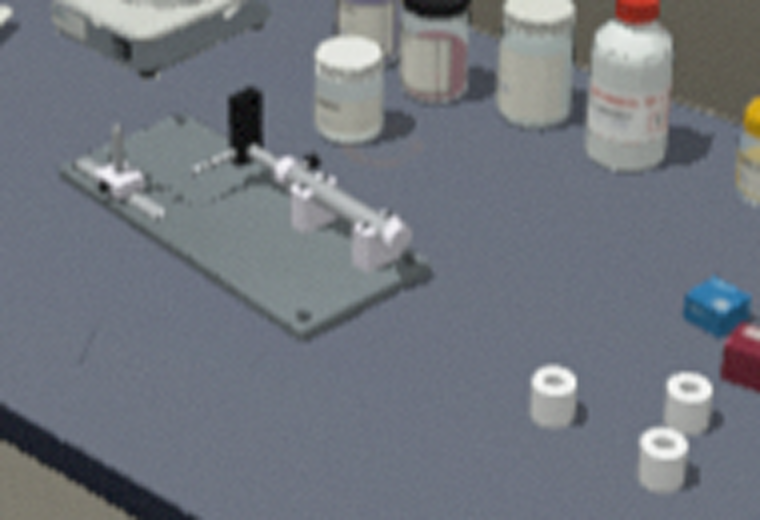

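View pics/c2.png

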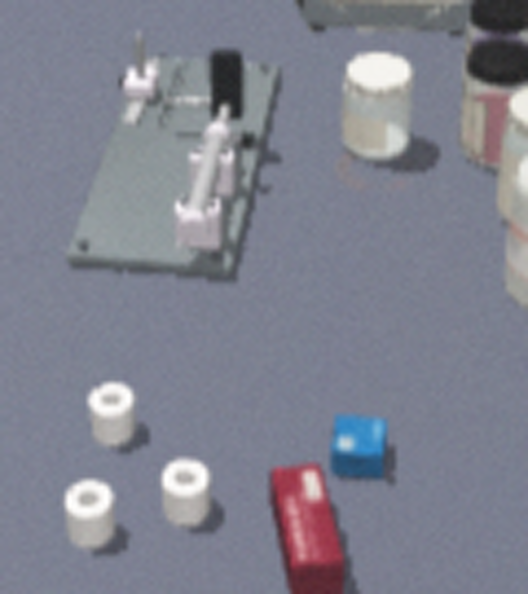

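The collar wanted is A (farthest left, y≈-306); B and C at y≈-379 and -395 are the look-alikes. In the close crops it stands at scene (318.5,269) and side (225.2,259). Next I estimate the gauge pose coarsely.

```bash
python3 - <<'E'
from h import *
a=cam('scene');b=cam('side')
S=lambda x,y:(180+(x-1.5)/4,170+(y-1.5)/4)
D=lambda x,y:(200+(x-1.5)/4.4,165+(y-1.5)/4.4)
for n,p,q in [('tip',(118,127),(140,36)),('platetop',(246,95),(227,55)),('tubeend',(397,234),(198,212)),('cA',(554,396),(111,413))]:
    print(n,tri([(a,S(*p)),(b,D(*q))]).round(1),onz(a,S(*p),dict(tip=72,platetop=92,tubeend=42,cA=15)[n]).round(1),onz(b,D(*q),dict(tip=72,platetop=92,tubeend=42,cA=15)[n]).round(1))
for p in [(63,168),(180,118),(430,268),(303,333)]: print('sc',onz(a,S(*p),12).round())
for p in [(140,62),(282,66),(235,270),(70,258)]: print('si',onz(b,D(*p),12).round())
E
```

```text
tip [541.2 104.8  71.4] [539.4 102.6  72. ] [541.4 105.8  72. ]
platetop [616.2  38.1  90.4] [612.7  34.7  92. ] [616.4  37.5  92. ]
tubeend [ 590.8 -127.4   47.9] [ 592.5 -128.1   42. ] [ 591.6 -111.7   42. ]
cA [ 532.9 -305.6   18.2] [ 535.9 -304.    15. ] [ 532.6 -301.5   15. ]
sc [536. 165.  12.]
sc [653. 146.  12.]
sc [ 608. -148.   12.]
sc [ 487. -126.   12.]
si [537. 162.  12.]
si [666. 150.  12.]
si [ 619. -146.   12.]
si [ 493. -127.   12.]
```

```bash
cat >> h.py <<'E'
def plan(p,yaw,s=None,quiet=False):
    """target TCP world p, jaw(tool y) azimuth yaw deg, tool down -> scaled lin, turn"""
    s=s or arm.sense(); q=s['eef_rot']; Rc=R.from_quat([q[1],q[2],q[3],q[0]])
    y=np.radians(yaw); ty=np.array([np.cos(y),np.sin(y),0]); tz=np.array([0,0,-1.]); tx=np.cross(ty,tz)
    Rt=R.from_matrix(np.c_[tx,ty,tz])
    l=Rc.inv().apply(np.array(p)-s['tcp_pos'])/200; t=np.degrees((Rc.inv()*Rt).as_rotvec())/180
    print('t',round(s['time_s'],2),'pos',s['tcp_pos'].round(1),'w',round(s['width'],1),'F',s['ft_force'].round(1),'jaw az',np.degrees(np.arctan2(*Rc.as_matrix()[1::-1,1])).round(2),'| lin',l.round(4),'turn',t.round(4),'j7',s['joints'][6].round(2))
E
python3 - <<'E'
from h import *
plan((415,-482,230),80.6)
plan((534,-305,230),80.6)
E
```

```text
t 0.15 pos [ 298.6 -660.3  230.6] w 85.6 F [-0.2 -0.   0.4] jaw az -65.66 | lin [ 0.8976 -0.5722  0.0036] turn [-2.000e-04 -5.000e-04 -8.126e-01] j7 -0.08
t 0.15 pos [ 298.6 -660.3  230.6] w 85.6 F [-0.2 -0.   0.4] jaw az -65.66 | lin [ 1.8044 -1.1333  0.0042] turn [-2.000e-04 -5.000e-04 -8.126e-01] j7 -0.08
```

Request:
send_rows([
  {"linear": [0.18,-0.11,0],"turn": [0,0,-0.045]},
  {"linear": [0.36,-0.23,0],"turn": [0,0,-0.09]},
  {"linear": [0.54,-0.34,0],"turn": [0,0,-0.135]},
  {"linear": [0.72,-0.46,0],"turn": [0,0,-0.18]},
  {"linear": [0.9,-0.57,0],"turn": [0,0,-0.225]},
], hand=0.75)

```text
time_s: 0.65
tcp_pos: [416.3, -480.8, 231.2]
eef_rot: [-0.0, 0.843, 0.539, -0.0]
ft_force: [0.6, -0.3, 0.2]
width: 64.1
```

```bash
python3 - <<'E'
from h import *
plan((534,-305,200),80.6)
E
```

```text
t 0.65 pos [ 416.3 -480.8  231.2] w 64.1 F [ 0.6 -0.3  0.2] jaw az -24.83 | lin [1.0448 0.1649 0.1559] turn [-1.000e-04 -1.000e-04 -5.857e-01] j7 0.2
```

Request:
send_rows([
  {"linear": [0.2,0.033,0.03],"turn": [0,0,-0.045]},
  {"linear": [0.4,0.066,0.06],"turn": [0,0,-0.09]},
  {"linear": [0.6,0.1,0.09],"turn": [0,0,-0.135]},
  {"linear": [0.8,0.13,0.12],"turn": [0,0,-0.18]},
  {"linear": [1.0,0.16,0.15],"turn": [0,0,-0.225]},
])

```text
time_s: 1.15
tcp_pos: [530.4, -313.7, 201.0]
eef_rot: [-0.0, 0.604, 0.797, -0.0]
ft_force: [1.6, -0.6, 0.5]
width: 64.2
```

```bash
python3 - <<'E'
from h import *
plan((534,-305,180),80.6)
E
```

```text
t 1.15 pos [ 530.4 -313.7  201. ] w 64.2 F [ 1.6 -0.6  0.5] jaw az 15.66 | lin [0.037  0.029  0.1049] turn [-0.     -0.     -0.3608] j7 0.44
```

Request:
send_rows([
  {"linear": [0.037,0.029,0.02],"turn": [0,0,-0.045]},
  {"linear": [0.037,0.029,0.04],"turn": [0,0,-0.09]},
  {"linear": [0.037,0.029,0.06],"turn": [0,0,-0.135]},
  {"linear": [0.037,0.029,0.08],"turn": [0,0,-0.18]},
  {"linear": [0.037,0.029,0.1],"turn": [0,0,-0.225]},
])

```text
time_s: 1.65
tcp_pos: [533.3, -306.4, 180.9]
eef_rot: [-0.0, 0.291, 0.957, -0.0]
ft_force: [0.7, -0.2, -0.2]
width: 64.0
```

```bash
python3 - <<'E'
from h import *
plan((534,-305,180),80.6)
E
```

```text
t 1.65 pos [ 533.3 -306.4  180.9] w 64.0 F [ 0.7 -0.2 -0.2] jaw az 56.17 | lin [0.0009 0.0078 0.0044] turn [-0.000e+00 -1.000e-04 -1.357e-01] j7 0.98
```

Request:
send_rows([
  {"linear": [0,0,0],"turn": [0,0,-0.045]},
  {"linear": [0,0,0],"turn": [0,0,-0.09]},
  {"linear": [0,0,0],"turn": [0,0,-0.136]},
  {"linear": [0,0,0],"turn": [0,0,-0.136]},
  {"linear": [0,0,0],"turn": [0,0,-0.136]},
])

```text
time_s: 2.15
tcp_pos: [533.2, -306.6, 181.0]
eef_rot: [-0.0, 0.087, 0.996, 0.0]
ft_force: [-0.5, 0.6, -0.1]
width: 64.3
```

```bash
python3 - <<'E'
from h import *
plan((534,-305,180),80.6)
im=arm.read_camera('wrist'); cv2.imwrite('pics/w1.png',im[:,:,::-1])
print(proj(cam('wrist'),(534,-305,15)),proj(cam('wrist'),(534,-305,30)))
E
```

```text
t 2.15 pos [ 533.2 -306.6  181. ] w 64.3 F [-0.5  0.6 -0.1] jaw az 80.06 | lin [-0.0025  0.0085  0.0049] turn [ 0.0001 -0.0001 -0.003 ] j7 1.32
[262.32697132 176.46476345] [262.4074276  179.66737699]
```

View pics/w1.png

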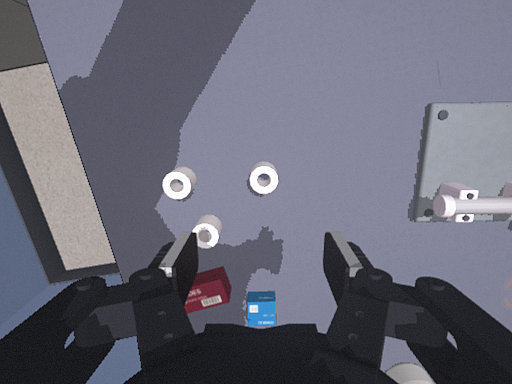

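The wrist picture shows the chosen ring at (264,180), with look-alikes at (178,184) and (207,233). Ring A matches the prediction.

```bash
python3 - <<'E'
from h import *
im=cv2.imread('pics/w1.png'); g=im[155:205,240:290].min(2)
m=(g>225).astype(np.uint8); n,l,st,ce=cv2.connectedComponentsWithStats(m); i=1+st[1:,4].argmax()
cs,_=cv2.findContours((l==i).astype(np.uint8),cv2.RETR_CCOMP,cv2.CHAIN_APPROX_NONE)
for c in cs:
  if len(c)>8:
    e=cv2.fitEllipse(c); u=(e[0][0]+240,e[0][1]+155); print(u,e[1],onz(cam('wrist'),u,30).round(1))
cv2.imwrite('pics/w1c.png',cv2.resize(im[150:210,230:300],None,fx=8,fy=8))
plan((534,-305,6),80.6)
E
```

```text
(263.6192111968994, 179.34262657165527) (26.634496688842773, 27.294923782348633) [ 533.9 -303.7   30. ]
(263.5, 179.53145599365234) (14.658432006835938, 14.919833183288574) [ 534.1 -303.9   30. ]
t 2.2 pos [ 533.3 -306.5  181.1] w 64.1 F [-0.6  0.4 -1.2] jaw az 80.08 | lin [-0.0024  0.0079  0.8755] turn [ 0.     -0.0001 -0.0029] j7 1.32
```

View pics/w1c.png

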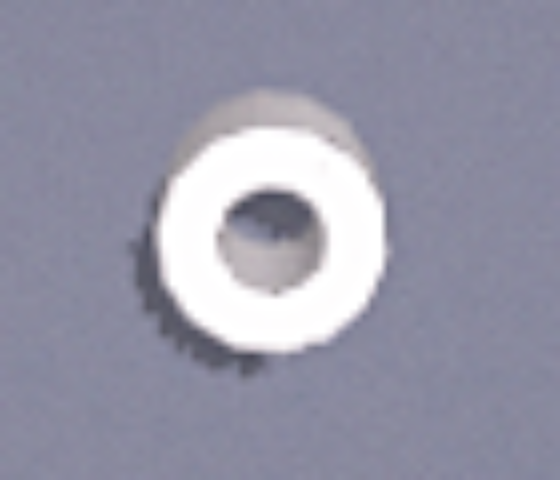

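Request:
send_rows([
  {"linear": [-0.001,0.013,0.2],"turn": [0,0,-0.003]},
  {"linear": [-0.001,0.013,0.42],"turn": [0,0,-0.003]},
  {"linear": [-0.001,0.013,0.62],"turn": [0,0,-0.003]},
  {"linear": [-0.001,0.013,0.78],"turn": [0,0,-0.003]},
  {"linear": [-0.001,0.013,0.8],"turn": [0,0,-0.003]},
])

```text
time_s: 2.7
tcp_pos: [532.2, -302.9, 17.9]
eef_rot: [-0.003, 0.08, 0.997, 0.001]
ft_force: [-0.1, 0.4, 0.2]
width: 64.0
```

```bash
python3 - <<'E'
from h import *
plan((534,-304,3.5),80.6)
im=arm.read_camera('wrist'); cv2.imwrite('pics/w2.png',im[:,:,::-1])
E
```

```text
t 2.7 pos [ 532.2 -302.9   17.9] w 64.0 F [-0.1  0.4  0.2] jaw az 80.77 | lin [-0.01   -0.004   0.0722] turn [ 0.0003 -0.0017  0.0009] j7 1.13
```

View pics/w2.png

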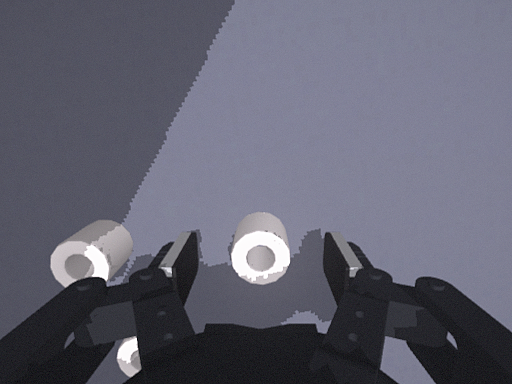

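The collar is centred between the jaws at (260,258). Descend and close.

Request:
send_rows([
  {"linear": [-0.007,-0.004,0.035],"turn": [0,0,0]},
  {"linear": [-0.01,-0.004,0.07],"turn": [0,0,0]},
  {"linear": [-0.01,-0.004,0.07],"turn": [0,0,0]},
  {"linear": [-0.01,-0.004,0.07],"turn": [0,0,0]},
  {"linear": [-0.01,-0.004,0.07],"turn": [0,0,0]},
])

```text
time_s: 3.25
tcp_pos: [536.2, -305.2, 7.9]
eef_rot: [0.0, 0.08, 0.997, -0.0]
ft_force: [-0.1, -0.1, 0.0]
width: 64.0
```

Request:
send_rows([
  {"linear": [0,0,0],"turn": [0,0,0]},
  {"linear": [0,0,0],"turn": [0,0,0]},
  {"linear": [0,0,0],"turn": [0,0,0]},
  {"linear": [0,0,0],"turn": [0,0,0]},
  {"linear": [0,0,0],"turn": [0,0,0]},
], hand=0, newtons=40)

```text
time_s: 3.75
tcp_pos: [536.0, -305.1, 7.7]
eef_rot: [0.0, 0.08, 0.997, -0.0]
ft_force: [-1.0, -0.3, 5.2]
width: 28.7
```

```bash
python3 - <<'E'
from h import *
plan((520,-100,170),80.6)
plan((535,60,170),80.6)
E
```

```text
t 3.75 pos [ 536.  -305.1    7.7] w 28.7 F [-1.  -0.3  5.2] jaw az 80.85 | lin [ 0.2418  0.9995 -0.8119] turn [-0.0001  0.0001  0.0014] j7 1.12
t 3.75 pos [ 536.  -305.1    7.7] w 28.7 F [-1.  -0.3  5.2] jaw az 80.85 | lin [ 0.2949  1.8012 -0.8123] turn [-0.0001  0.0001  0.0014] j7 1.12
```

Request:
send_rows([
  {"linear": [0,0,-0.08],"turn": [0,0,0]},
  {"linear": [0,0,-0.25],"turn": [0,0,0]},
  {"linear": [0,0,-0.45],"turn": [0,0,0]},
  {"linear": [0,0,-0.65],"turn": [0,0,0]},
  {"linear": [0,0,-0.8],"turn": [0,0,0]},
])

```text
time_s: 4.25
tcp_pos: [536.3, -304.8, 170.7]
eef_rot: [0.001, 0.079, 0.997, -0.0]
ft_force: [-0.6, 0.1, 0.5]
width: 28.9
```

```bash
python3 - <<'E'
from h import *
plan((530,-70,170),80.6)
im=arm.read_camera('wrist'); cv2.imwrite('pics/w3.png',im[:,:,::-1])
E
```

```text
t 4.25 pos [ 536.3 -304.8  170.7] w 28.9 F [-0.6  0.1  0.5] jaw az 80.88 | lin [0.2169 1.1542 0.0027] turn [-0.0001  0.0006  0.0016] j7 1.31
```

View pics/w3.png

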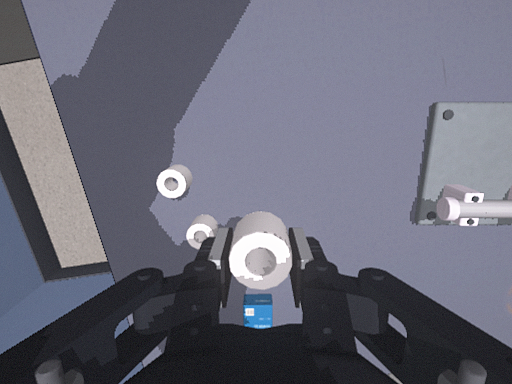

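Request:
send_rows([
  {"linear": [0.04,0.2,0],"turn": [0,0,0]},
  {"linear": [0.08,0.4,0],"turn": [0,0,0]},
  {"linear": [0.12,0.6,0],"turn": [0,0,0]},
  {"linear": [0.16,0.8,0],"turn": [0,0,0]},
  {"linear": [0.19,1.0,0],"turn": [0,0,0]},
])

```text
time_s: 4.8
tcp_pos: [529.6, -100.0, 168.0]
eef_rot: [0.0, 0.08, 0.997, -0.0]
ft_force: [0.6, 0.4, -0.4]
width: 28.8
```

Request:
send_rows([
  {"linear": [0.02,0.17,0],"turn": [0,0,0]},
  {"linear": [0.04,0.34,0],"turn": [0,0,0]},
  {"linear": [0.06,0.5,0],"turn": [0,0,0]},
  {"linear": [0.08,0.65,0],"turn": [0,0,0]},
  {"linear": [0.08,0.65,0],"turn": [0,0,0]},
])

```text
time_s: 5.3
tcp_pos: [535.1, 34.5, 168.5]
eef_rot: [0.001, 0.077, 0.997, 0.001]
ft_force: [-0.2, 0.0, -0.3]
width: 28.8
```

Request:
send_rows([
  {"linear": [0,0,0],"turn": [0,0,0]},
  {"linear": [0,0,0],"turn": [0,0,0]},
  {"linear": [0,0,0],"turn": [0,0,0]},
  {"linear": [0,0,0],"turn": [0,0,0]},
  {"linear": [0,0,0],"turn": [0,0,0]},
])

```text
time_s: 5.8
tcp_pos: [535.0, 28.7, 167.2]
eef_rot: [-0.0, 0.08, 0.997, -0.0]
ft_force: [0.1, 0.5, 0.1]
width: 28.9
```

```bash
python3 - <<'E'
from h import *
plan((541,105,170),80.6)
im=arm.read_camera('wrist'); cv2.imwrite('pics/w4.png',im[:,:,::-1])
cm=cam('wrist')
for p in [(541,105,72),(541,105,30)]: print(proj(cm,p))
E
```

```text
t 5.8 pos [535.   28.7 167.2] w 28.9 F [0.1 0.5 0.1] jaw az 80.79 | lin [ 0.0314  0.3816 -0.0138] turn [-0.0001 -0.      0.0011] j7 0.71
[352.27555779 187.18588383]
[339.31753008 176.21360787]
```

View pics/w4.png

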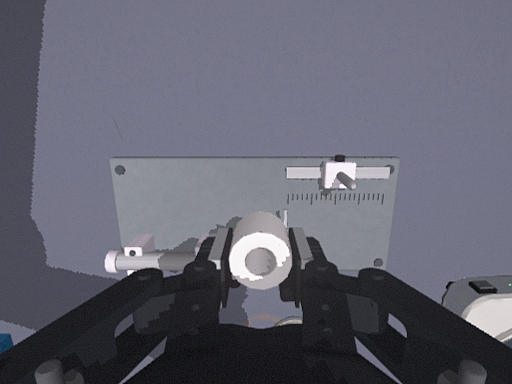

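The post leans outward in the image from about (338,176) to (351,186), the pointer end shows at (284,211), and the gauge's front edge is level, so the yaw matches.

```bash
python3 - <<'E'
from h import *
im=cv2.imread('pics/w4.png')
cv2.imwrite('pics/w4c.png',cv2.resize(im[145:225,270:400],None,fx=6,fy=6,interpolation=cv2.INTER_CUBIC))
E
```

```text
(no output)
```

View pics/w4c.png

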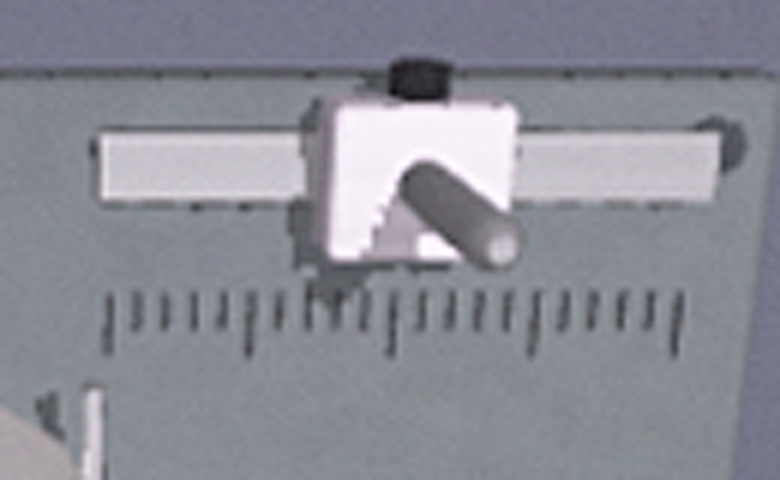

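```bash
python3 - <<'E'
from h import *
cm=cam('wrist'); S=lambda x,y:(270+(x-2.5)/6,145+(y-2.5)/6)
print('tip',onz(cm,S(498,248),71).round(1),'base',onz(cm,S(423,182),30).round(1))
print('ptr',onz(cm,S(93,390),42).round(1))
e1=onz(cm,(118,157.5),12);e2=onz(cm,(390,157.5),12);print(e1.round(1),e2.round(1),np.degrees(np.arctan2(*(e2-e1)[1::-1])))
im=cv2.imread('pics/w4.png');g=im[225:300,222:300].min(2);z=arm.sense()['tcp_pos'][2]+22.3
cs,h=cv2.findContours((g>215).astype(np.uint8),cv2.RETR_CCOMP,cv2.CHAIN_APPROX_NONE)
for c in cs:
  if len(c)>30:
    e=cv2.fitEllipse(c);u=(e[0][0]+222,e[0][1]+225);print(u,e[1],onz(cm,u,z).round(1))
cv2.imwrite('pics/w4d.png',cv2.resize(im[200:300,210:310],None,fx=6,fy=6,interpolation=cv2.INTER_CUBIC))
E
```

```text
tip [540.3 105.6  71. ] base [539.8 105.8  30. ]
ptr [562.2  48.   42. ]
[ 490.4 -111.1   12. ] [534.5 161.7  12. ] 80.81415465165206
(257.4382629394531, 255.85944938659668) (43.19134521484375, 56.268455505371094) [529.7  28.  189.5]
```

View pics/w4d.png

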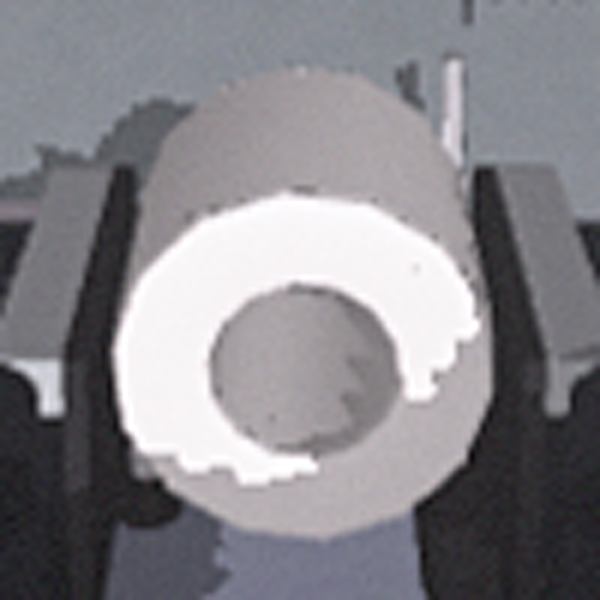

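```bash
python3 - <<'E'
from h import *
cm=cam('wrist');s=arm.sense()
for dz in (16,22.3):
  p=onz(cm,(260.1,260.8),s['tcp_pos'][2]+dz);print(p.round(1),(p-s['tcp_pos']).round(1),totool(p-s['tcp_pos']).round(1))
plan((540.1+.0,105.7,100),80.8)
E
```

```text
[535.8  28.3 183.2] [ 0.8 -0.6 16. ] [ -0.8  -0.4 -16. ]
[532.4  28.8 189.5] [-2.7 -0.  22.3] [  2.6  -0.4 -22.3]
t 5.85 pos [535.   28.8 167.2] w 28.8 F [-0.9 -0.2 -1.4] jaw az 80.81 | lin [0.0363 0.3835 0.3361] turn [-0.     -0.      0.0001] j7 0.71
```

Request:
send_rows([
  {"linear": [0.01,0.1,0.08],"turn": [0,0,0]},
  {"linear": [0.02,0.2,0.16],"turn": [0,0,0]},
  {"linear": [0.025,0.3,0.25],"turn": [0,0,0]},
  {"linear": [0.025,0.383,0.36],"turn": [0,0,0]},
  {"linear": [0.025,0.383,0.385],"turn": [0,0,0]},
])

```text
time_s: 6.35
tcp_pos: [541.7, 108.2, 88.6]
eef_rot: [-0.001, 0.078, 0.997, 0.001]
ft_force: [0.2, 0.1, -0.4]
width: 28.9
```

Request:
send_rows([
  {"linear": [0,0,0],"turn": [0,0,0]},
  {"linear": [0,0,0],"turn": [0,0,0]},
  {"linear": [0,0,0],"turn": [0,0,0]},
  {"linear": [0,0,0],"turn": [0,0,0]},
  {"linear": [0,0,0],"turn": [0,0,0]},
])

```text
time_s: 6.85
tcp_pos: [542.5, 105.2, 90.8]
eef_rot: [0.0, 0.08, 0.997, -0.0]
ft_force: [-0.2, 0.6, -0.5]
width: 28.6
```

```bash
python3 - <<'E'
from h import *
plan((542.4,105.6,88),80.8)
for n in ('scene','side','wrist'):
    im=arm.read_camera(n)[:,:,::-1]
    u=proj(cam(n),(540,105.7,72)).astype(int);print(n,u)
    c=im[max(u[1]-45,0):u[1]+45,max(u[0]-45,0):u[0]+45];cv2.imwrite(f'pics/h_{n}.png',im);
    cv2.imwrite(f'pics/hc_{n}.png',cv2.resize(c,None,fx=6,fy=6,interpolation=cv2.INTER_CUBIC))
a=cv2.imread('pics/hc_scene.png');b=cv2.imread('pics/hc_side.png')
cv2.imwrite('pics/hc.png',cv2.resize(np.hstack([a,b]),None,fx=.74,fy=.74))
E
```

```text
t 6.85 pos [542.5 105.2  90.8] w 28.6 F [-0.2  0.6 -0.5] jaw az 80.81 | lin [0.0009 0.0017 0.0139] turn [0.     0.0002 0.    ] j7 0.47
scene [208 200]
side [231 172]
wrist [260 226]
```

View pics/hc.png

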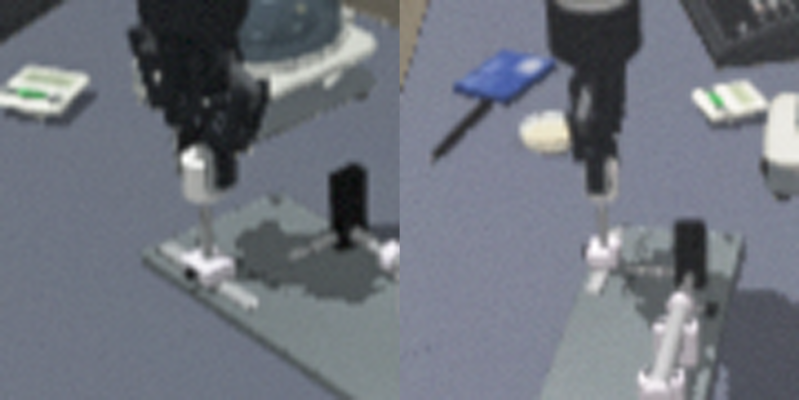

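View pics/h_wrist.png

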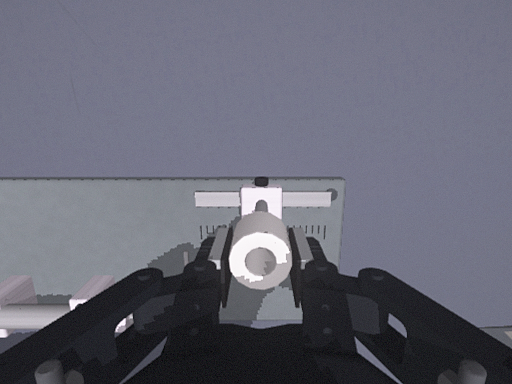

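The side view shows the collar over the post. The scene view may show it a little off, so I'll overlay the projected post axis.

```bash
python3 - <<'E'
from h import *
out=[]
for n in ('scene','side'):
    cm=cam(n); im=cv2.imread(f'pics/h_{n}.png')
    for z in (30,70,83,113): print(n,z,proj(cm,(540,105.7,z)).round(1))
    u=proj(cm,(540,105.7,72)).astype(int); x0,y0=u[0]-20,u[1]-25
    c=cv2.resize(im[y0:y0+50,x0:x0+40],None,fx=10,fy=10,interpolation=cv2.INTER_CUBIC)
    for z in (30,72,83,113):
        p=proj(cm,(540,105.7,z));p=((p-[x0,y0]+.5)*10).astype(int);cv2.circle(c,tuple(int(v) for v in p),2,(0,0,255),-1)
    out.append(c)
cv2.imwrite('pics/hz.png',np.hstack(out))
E
```

```text
scene 30 [209.3 212.5]
scene 70 [208.6 201.5]
scene 83 [208.3 197.9]
scene 113 [207.8 189.4]
side 30 [231.6 182.2]
side 70 [231.1 173.3]
side 83 [231.  170.4]
side 113 [230.6 163.4]
```

View pics/hz.png

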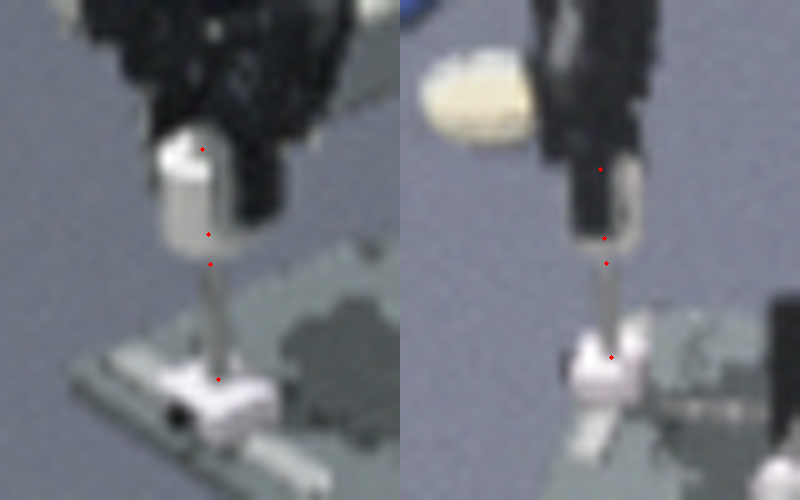

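```bash
cat >> h.py <<'E'
def overlay(n,img,ctr,z0,z1,r=15,w=44,h=54,f=9):
    cm=cam(n); u=proj(cm,(*ctr,(z0+z1)/2)).astype(int); x0,y0=u[0]-w//2,u[1]-h//2
    c=cv2.resize(img[y0:y0+h,x0:x0+w],None,fx=f,fy=f,interpolation=cv2.INTER_CUBIC)
    for z,col in ((z0,(0,0,255)),(z1,(0,255,0))):
        P=np.array([(proj(cm,(ctr[0]+r*np.cos(t),ctr[1]+r*np.sin(t),z))-[x0,y0]+.5)*f for t in np.linspace(0,6.283,60)]).astype(int)
        cv2.polylines(c,[P],True,col,1)
    return c
E
python3 - <<'E'
from h import *
for n in ('scene','side'):
    k,Rm,t=cam(n);print(n,(-Rm.T@t).round())
o=[overlay(n,cv2.imread(f'pics/h_{n}.png'),(540,105.7),83,113) for n in ('scene','side')]
cv2.imwrite('pics/ov.png',np.hstack(o))
E
```

```text
scene [-375. -852.  851.]
side [  615. -1120.   786.]
```

View pics/ov.png

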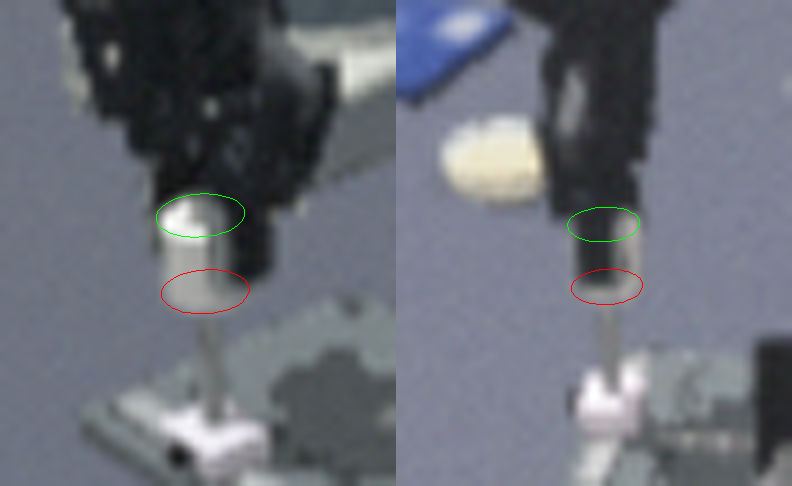

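The predicted collar at the post's position matches both views to within about 1 mm. Lower it in stages, watching the force.

Request:
send_rows([
  {"linear": [0,0,0.025],"turn": [0,0,0]},
  {"linear": [0,0,0.05],"turn": [0,0,0]},
  {"linear": [0,0,0.075],"turn": [0,0,0]},
  {"linear": [0,0,0.1],"turn": [0,0,0]},
  {"linear": [0,0,0.1],"turn": [0,0,0]},
])

```text
time_s: 7.5
tcp_pos: [541.8, 105.8, 69.4]
eef_rot: [-0.001, 0.08, 0.997, -0.0]
ft_force: [-0.2, 0.4, -1.2]
width: 28.6
```

```bash
python3 - <<'E'
from h import *
plan((542.4,105.6,42),80.8)
im={n:arm.read_camera(n)[:,:,::-1] for n in('scene','side')}
z=arm.sense()['tcp_pos'][2]-7.7
cv2.imwrite('pics/ov2.png',np.hstack([overlay(n,im[n],(540,105.7),z,z+30) for n in im]))
E
```

```text
t 7.5 pos [541.8 105.8  69.4] w 28.6 F [-0.2  0.4 -1.2] jaw az 80.88 | lin [-0.0033 -0.0004  0.1368] turn [-0.0002 -0.0004  0.0004] j7 0.43
```

View pics/ov2.png

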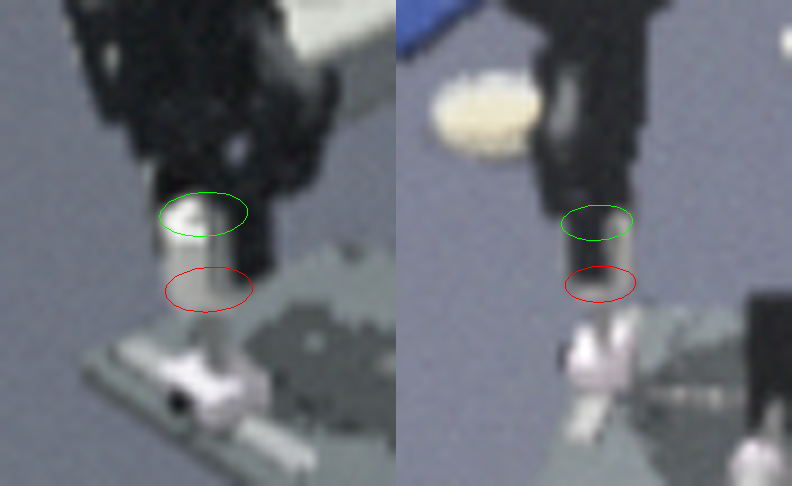

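No contact force with the underside about 10 mm below the tip, so the collar is on the post. Continue.

Request:
send_rows([
  {"linear": [0,0,0.03],"turn": [0,0,0]},
  {"linear": [0,0,0.06],"turn": [0,0,0]},
  {"linear": [0,0,0.09],"turn": [0,0,0]},
  {"linear": [0,0,0.12],"turn": [0,0,0]},
  {"linear": [0,0,0.12],"turn": [0,0,0]},
])

```text
time_s: 8.1
tcp_pos: [541.8, 105.7, 45.3]
eef_rot: [-0.001, 0.08, 0.997, -0.0]
ft_force: [0.1, 0.4, 0.1]
width: 28.8
```

Request:
send_rows([
  {"linear": [0,0,0.01],"turn": [0,0,0]},
  {"linear": [0,0,0.02],"turn": [0,0,0]},
  {"linear": [0,0,0.025],"turn": [0,0,0]},
  {"linear": [0,0,0.025],"turn": [0,0,0]},
  {"linear": [0,0,0.025],"turn": [0,0,0]},
])

```text
time_s: 8.6
tcp_pos: [542.3, 105.8, 41.4]
eef_rot: [0.0, 0.08, 0.997, 0.0]
ft_force: [-0.8, 0.4, 0.2]
width: 29.1
```

Request:
send_rows([
  {"linear": [0,0,0.005],"turn": [0,0,0]},
  {"linear": [0,0,0.01],"turn": [0,0,0]},
  {"linear": [0,0,0.015],"turn": [0,0,0]},
  {"linear": [0,0,0.015],"turn": [0,0,0]},
  {"linear": [0,0,0.015],"turn": [0,0,0]},
])

```text
time_s: 9.1
tcp_pos: [542.2, 105.8, 38.2]
eef_rot: [-0.0, 0.08, 0.997, -0.0]
ft_force: [0.2, 0.1, 0.6]
width: 29.0
```

Request:
send_rows([
  {"linear": [0,0,0.003],"turn": [0,0,0]},
  {"linear": [0,0,0.006],"turn": [0,0,0]},
  {"linear": [0,0,0.006],"turn": [0,0,0]},
  {"linear": [0,0,0.006],"turn": [0,0,0]},
  {"linear": [0,0,0.006],"turn": [0,0,0]},
])

```text
time_s: 9.6
tcp_pos: [542.3, 105.8, 37.6]
eef_rot: [0.0, 0.08, 0.997, -0.0]
ft_force: [-2.3, -0.7, 8.6]
width: 29.0
```

```bash
python3 - <<'E'
from h import *
plan((542.4,105.6,42),80.8)
im={n:arm.read_camera(n)[:,:,::-1] for n in('scene','side')}
cv2.imwrite('pics/ov3.png',np.hstack([overlay(n,im[n],(540,105.7),30,60) for n in im]))
E
```

```text
t 9.6 pos [542.3 105.8  37.6] w 29.0 F [-2.3 -0.7  8.6] jaw az 80.87 | lin [-0.0007 -0.0011 -0.0218] turn [-0.0001  0.0002  0.0004] j7 0.38
```

View pics/ov3.png

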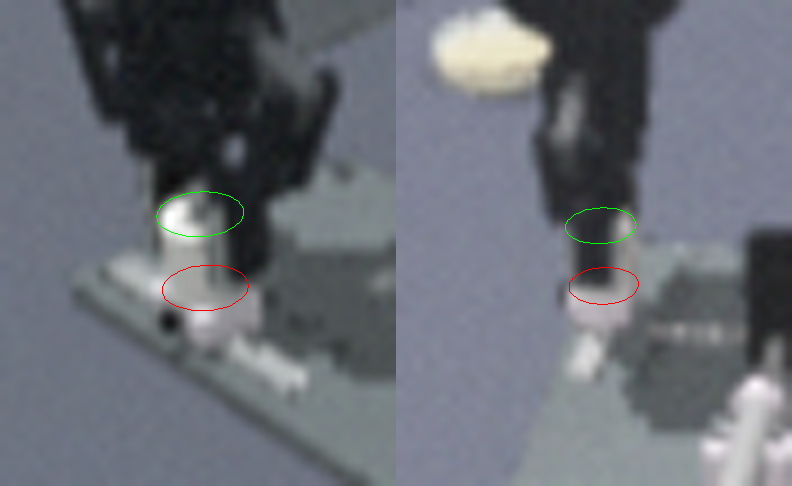

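Contact force 8.6 N at exactly the expected height, so the collar is seated. Release it and rise.

Request:
send_rows([
  {"linear": [0,0,0],"turn": [0,0,0]},
  {"linear": [0,0,0],"turn": [0,0,0]},
  {"linear": [0,0,0],"turn": [0,0,0]},
  {"linear": [0,0,0],"turn": [0,0,0]},
  {"linear": [0,0,0],"turn": [0,0,0]},
], hand=0.65)

```text
time_s: 10.2
tcp_pos: [542.2, 105.8, 37.0]
eef_rot: [-0.0, 0.08, 0.997, -0.0]
ft_force: [0.8, -0.4, -0.6]
width: 55.3
```

Request:
send_rows([
  {"linear": [0,0,-0.06],"turn": [0,0,0]},
  {"linear": [0,0,-0.2],"turn": [0,0,0]},
  {"linear": [0,0,-0.4],"turn": [0,0,0]},
  {"linear": [0,0,-0.6],"turn": [0,0,0]},
  {"linear": [0,0,-0.65],"turn": [0,0,0]},
])

```text
time_s: 10.7
tcp_pos: [543.6, 106.7, 171.6]
eef_rot: [0.003, 0.08, 0.997, 0.001]
ft_force: [-0.3, 0.4, -0.3]
width: 55.5
```

```bash
python3 - <<'E'
from h import *
plan((600,70,167),80.8)
im=arm.read_camera('wrist'); cv2.imwrite('pics/w5.png',im[:,:,::-1])
E
```

```text
t 10.7 pos [543.6 106.7 171.6] w 55.5 F [-0.3  0.4 -0.3] jaw az 80.87 | lin [-0.3074 -0.1363  0.0243] turn [0.0007 0.0016 0.0004] j7 0.58
```

View pics/w5.png

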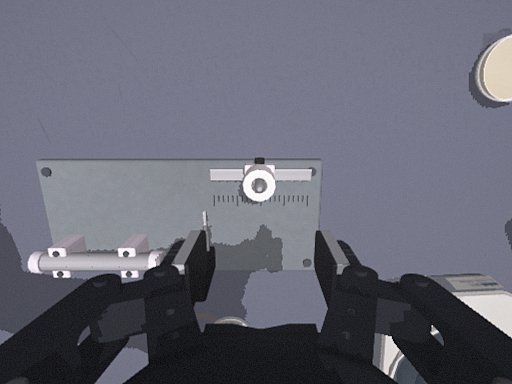

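The wrist picture shows the collar seated round the post at (259,184). Its hole shows the post tip.

Request:
send_rows([
  {"linear": [-0.12,-0.08,0],"turn": [0,0,0]},
  {"linear": [-0.25,-0.16,0],"turn": [0,0,0]},
  {"linear": [-0.37,-0.24,0],"turn": [0,0,0]},
  {"linear": [-0.414,-0.269,0],"turn": [0,0,0]},
  {"linear": [-0.414,-0.269,0],"turn": [0,0,0]},
], hand=0.55)

```text
time_s: 11.25
tcp_pos: [615.6, 38.3, 166.0]
eef_rot: [-0.001, 0.081, 0.997, -0.0]
ft_force: [-0.2, -0.1, -0.3]
width: 46.6
```

Request:
send_rows([
  {"linear": [0,0,0],"turn": [0,0,0]},
  {"linear": [0,0,0],"turn": [0,0,0]},
  {"linear": [0,0,0],"turn": [0,0,0]},
  {"linear": [0,0,0],"turn": [0,0,0]},
  {"linear": [0,0,0],"turn": [0,0,0]},
])

```text
time_s: 11.75
tcp_pos: [615.3, 39.9, 167.2]
eef_rot: [0.0, 0.079, 0.997, -0.0]
ft_force: [0.7, -0.1, -0.0]
width: 46.8
```

```bash
python3 - <<'E'
from h import *
plan((615.5,39.4,55),80.8)
im=arm.read_camera('wrist'); cv2.imwrite('pics/w6.png',im[:,:,::-1])
cm=cam('wrist')
print(proj(cm,(615.5,39.4,92)),proj(cm,(540.1,105.7,60)))
E
```

```text
t 11.75 pos [615.3  39.9 167.2] w 46.8 F [ 0.7 -0.1 -0. ] jaw az 80.9 | lin [-0.0016 -0.0024  0.5609] turn [-0.      0.      0.0006] j7 0.74
[260.40181764 201.82864657] [327.27796923  88.57923876]
```

View pics/w6.png

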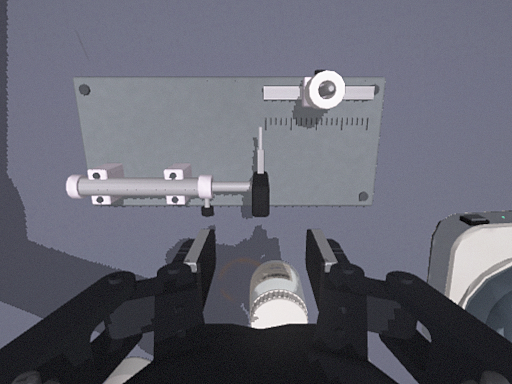

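The plate is at about (260,200), the pointer tip at (260,128), the seated collar at (326,90) and the cup lid at (280,312).

```bash
python3 - <<'E'
from h import *
cm=cam('wrist')
print('cup',onz(cm,(278,312),75).round(1))
im=cv2.imread('pics/w6.png')
cv2.imwrite('pics/w6c.png',cv2.resize(im[70:225,240:350],None,fx=5,fy=5,interpolation=cv2.INTER_CUBIC)[:775])
E
```

```text
cup [729.8  37.7  75. ]
```

View pics/w6c.png

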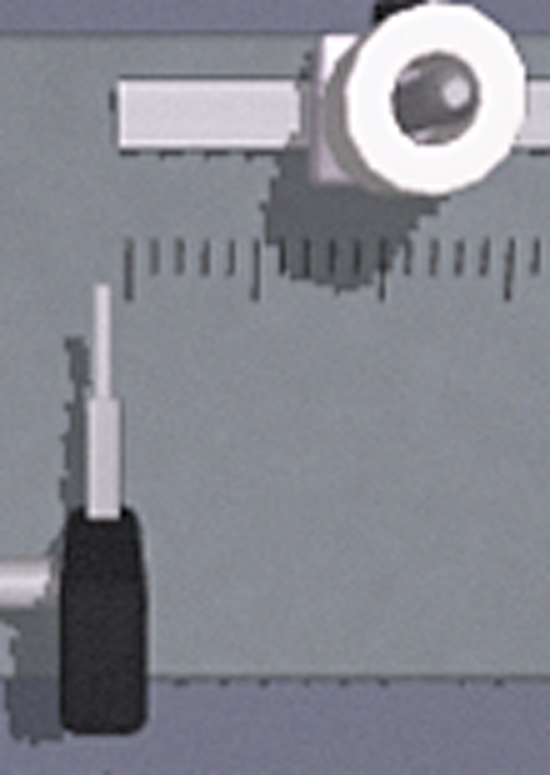

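Request:
send_rows([
  {"linear": [0,0,0.15],"turn": [0,0,0]},
  {"linear": [0,0,0.3],"turn": [0,0,0]},
  {"linear": [0,0,0.42],"turn": [0,0,0]},
  {"linear": [0,0,0.52],"turn": [0,0,0]},
  {"linear": [0,0,0.56],"turn": [0,0,0]},
])

```text
time_s: 12.3
tcp_pos: [614.5, 39.5, 53.2]
eef_rot: [-0.001, 0.08, 0.997, -0.0]
ft_force: [-0.1, 0.1, 0.5]
width: 46.7
```

Request:
send_rows([
  {"linear": [0,0,0],"turn": [0,0,0]},
  {"linear": [0,0,0],"turn": [0,0,0]},
  {"linear": [0,0,0],"turn": [0,0,0]},
  {"linear": [0,0,0],"turn": [0,0,0]},
  {"linear": [0,0,0],"turn": [0,0,0]},
])

```text
time_s: 12.8
tcp_pos: [615.8, 39.4, 55.7]
eef_rot: [0.0, 0.08, 0.997, 0.0]
ft_force: [-0.1, 0.9, 0.3]
width: 46.7
```

```bash
python3 - <<'E'
from h import *
plan((615.5,39.4,55),80.8)
im=arm.read_camera('wrist'); cv2.imwrite('pics/w7.png',im[:,:,::-1])
E
```

```text
t 12.8 pos [615.8  39.4  55.7] w 46.7 F [-0.1  0.9  0.3] jaw az 80.84 | lin [ 0.0013 -0.0004  0.0037] turn [0.     0.0003 0.0002] j7 0.61
```

View pics/w7.png

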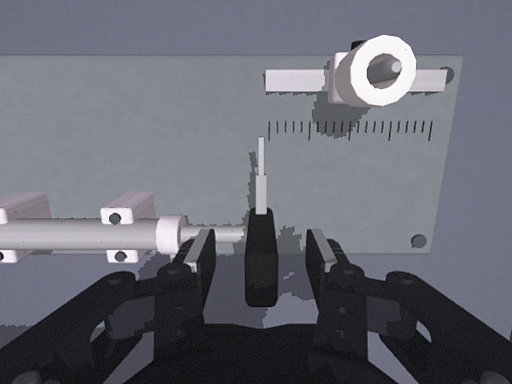

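The jaws straddle the plate at (261,260). Close on it.

Request:
send_rows([
  {"linear": [0,0,0],"turn": [0,0,0]},
  {"linear": [0,0,0],"turn": [0,0,0]},
  {"linear": [0,0,0],"turn": [0,0,0]},
  {"linear": [0,0,0],"turn": [0,0,0]},
  {"linear": [0,0,0],"turn": [0,0,0]},
], hand=0, newtons=70)

```text
time_s: 13.35
tcp_pos: [615.5, 39.8, 55.3]
eef_rot: [0.0, 0.08, 0.997, 0.0]
ft_force: [-1.4, 0.5, 3.6]
width: 13.3
```

```bash
python3 - <<'E'
from h import *
plan((615.5,39.4,55),80.8)
im=arm.read_camera('wrist'); cv2.imwrite('pics/w8.png',im[:,:,::-1])
cv2.imwrite('pics/w8c.png',cv2.resize(im[20:230,235:435,::-1],None,fx=2.8,fy=2.8,interpolation=cv2.INTER_CUBIC))
E
```

```text
t 13.35 pos [615.5  39.8  55.3] w 13.3 F [-1.4  0.5  3.6] jaw az 80.87 | lin [-0.0002 -0.0022  0.0013] turn [0.0001 0.0001 0.0004] j7 0.61
```

View pics/w8.png

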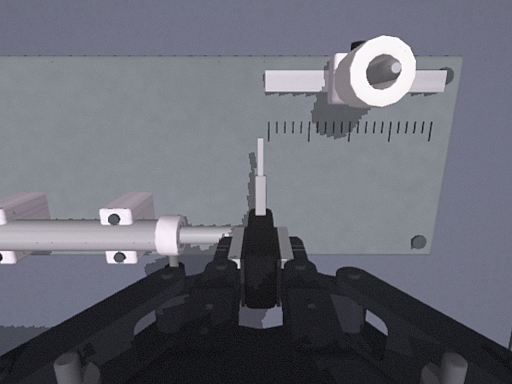

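Request:
send_rows([
  {"linear": [0,0.02,0],"turn": [0,0,0]},
  {"linear": [0,0.05,0],"turn": [0,0,0]},
  {"linear": [0,0.08,0],"turn": [0,0,0]},
  {"linear": [0,0.11,0],"turn": [0,0,0]},
  {"linear": [0,0.14,0],"turn": [0,0,0]},
])

```text
time_s: 13.9
tcp_pos: [619.7, 65.7, 55.2]
eef_rot: [-0.0, 0.08, 0.997, -0.001]
ft_force: [-3.0, -4.1, 7.2]
width: 13.0
```

Request:
send_rows([
  {"linear": [0,0.03,0],"turn": [0,0,0]},
  {"linear": [0,0.06,0],"turn": [0,0,0]},
  {"linear": [0,0.085,0],"turn": [0,0,0]},
  {"linear": [0,0.1,0],"turn": [0,0,0]},
  {"linear": [0,0.1,0],"turn": [0,0,0]},
])

```text
time_s: 14.4
tcp_pos: [622.9, 85.6, 55.2]
eef_rot: [-0.0, 0.08, 0.997, -0.001]
ft_force: [-2.2, -5.9, 7.7]
width: 13.1
```

Request:
send_rows([
  {"linear": [0,0,0],"turn": [0,0,0]},
  {"linear": [0,0,0],"turn": [0,0,0]},
  {"linear": [0,0,0],"turn": [0,0,0]},
  {"linear": [0,0,0],"turn": [0,0,0]},
  {"linear": [0,0,0],"turn": [0,0,0]},
])

```text
time_s: 14.9
tcp_pos: [622.8, 85.1, 55.2]
eef_rot: [-0.0, 0.08, 0.997, -0.001]
ft_force: [-2.6, -4.3, 8.9]
width: 13.3
```

```bash
python3 - <<'E'
from h import *
plan((624.0,92.1,55),80.8)
im=arm.read_camera('wrist'); cv2.imwrite('pics/w9.png',im[:,:,::-1])
cv2.imwrite('pics/w9c.png',cv2.resize(im[25:235,205:325,::-1],None,fx=2.8*1,fy=2.8,interpolation=cv2.INTER_CUBIC))
E
```

```text
t 14.9 pos [622.8  85.1  55.2] w 13.3 F [-2.6 -4.3  8.9] jaw az 80.8 | lin [-0.0004  0.0355  0.001 ] turn [-0.0009 -0.0001  0.    ] j7 0.56
```

View pics/w9.png

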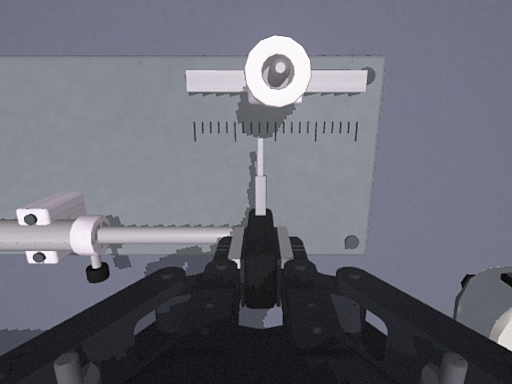

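View pics/w9c.png

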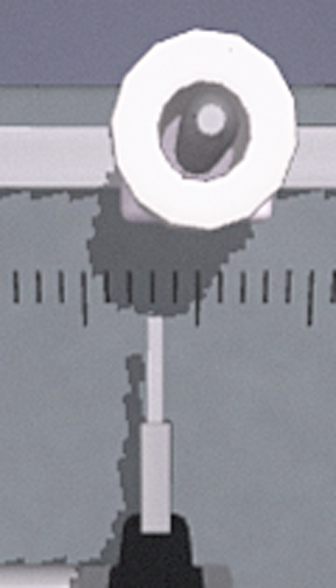

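```bash
cat >> h.py <<'E'
gx=np.array([np.cos(np.radians(80.81)),np.sin(np.radians(80.81)),0])
E
python3 - <<'E'
from h import *
im=cv2.imread('pics/w9.png')
cv2.imwrite('pics/z1.png',cv2.resize(im[30:110,230:320],None,fx=8,fy=7.5,interpolation=cv2.INTER_CUBIC))
cv2.imwrite('pics/z2.png',cv2.resize(im[135:215,240:285],None,fx=8,fy=7.5,interpolation=cv2.INTER_CUBIC))
g=cv2.cvtColor(im,cv2.COLOR_BGR2GRAY).astype(float)
for r in (145,150,155,160,165,180,190,200): print(r,g[r,252:272].astype(int))
E
```

```text
145 [140 145 141 139 141 156 197 203 206 208 197 149 141 141 145 141 143 144
 141 142]
150 [146 146 143 140 139 158 208 206 204 206 196 149 139 145 146 145 143 146
 140 145]
155 [ 96  97  94  87 103 165 216 208 203 205 199 146 137 142 144 141 145 141
 144 143]
160 [ 94  93  95  87 101 162 210 202 204 205 194 149 137 139 142 142 143 142
 142 141]
165 [ 92  91 108 141 138 161 209 204 202 203 196 147 137 139 140 139 143 140
 143 141]
180 [ 96  86 102 155 198 192 189 189 189 192 187 189 188 163 112 143 145 137
 144 140]
190 [ 96  95  99 145 195 196 195 191 186 184 191 190 187 158 113 145 141 141
 139 138]
200 [ 98  94  95 136 194 195 192 190 189 185 187 187 187 160 123 146 139 139
 139 142]
```

View pics/z1.png

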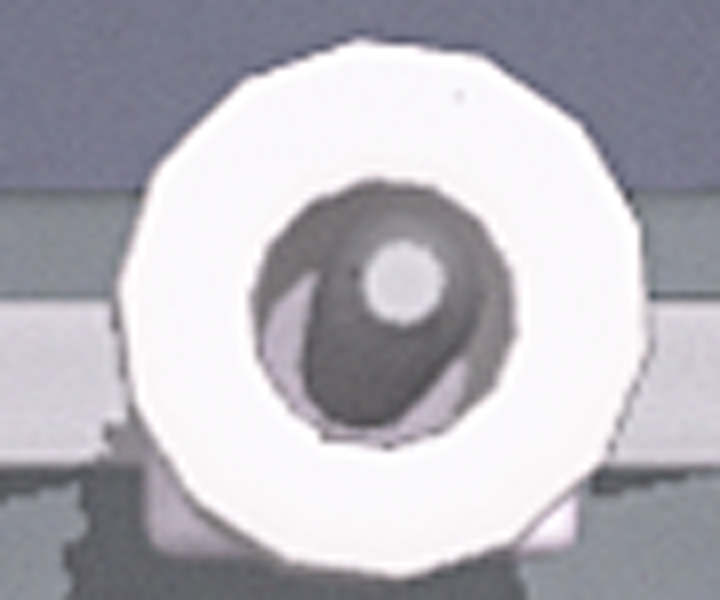

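```bash
python3 - <<'E'
from h import *
s=arm.sense();cm=cam('wrist',s)
f=lambda u,z:(onz(cm,u,z)-s['tcp_pos'])
for n,u,z in [('tip',(279.94,67.2),72),('carr',(274.9,103.1),30),('ptr145',(259.93,145),42),('ptr200',(259.95,200),42),('ptr145',(259.93,145),43.5),('edgeL',(50,55.3),12),('edgeR',(380,55.3),12)]:
    p=f(u,z);print(n,p.round(2),'along gx',(p@gx).round(2))
E
```

```text
tip [-82.38  20.91  16.79] along gx 7.49
carr [-69.82  18.89 -25.21] along gx 7.5
ptr145 [-50.08   7.49 -13.21] along gx -0.6
ptr200 [-20.27   2.66 -13.21] along gx -0.61
ptr145 [-50.25   7.53 -11.71] along gx -0.6
edgeL [-117.26 -105.27  -43.21] along gx -122.65
edgeR [-86.52  83.57 -43.21] along gx 68.68
```

The post tip and the carriage give the same offset: the pointer is still 8.1 mm short.

Request:
send_rows([
  {"linear": [0,0.012,0],"turn": [0,0,0]},
  {"linear": [0,0.024,0],"turn": [0,0,0]},
  {"linear": [0,0.034,0],"turn": [0,0,0]},
  {"linear": [0,0.0405,0],"turn": [0,0,0]},
  {"linear": [0,0.0405,0],"turn": [0,0,0]},
])

```text
time_s: 15.45
tcp_pos: [624.1, 93.1, 55.2]
eef_rot: [-0.0, 0.08, 0.997, -0.001]
ft_force: [-2.5, -5.1, 7.3]
width: 13.2
```

Request:
send_rows([
  {"linear": [0,0,0],"turn": [0,0,0]},
  {"linear": [0,0,0],"turn": [0,0,0]},
  {"linear": [0,0,0],"turn": [0,0,0]},
  {"linear": [0,0,0],"turn": [0,0,0]},
  {"linear": [0,0,0],"turn": [0,0,0]},
])

```text
time_s: 15.95
tcp_pos: [624.1, 92.9, 55.2]
eef_rot: [-0.0, 0.08, 0.997, -0.002]
ft_force: [-3.2, -4.4, 7.3]
width: 13.0
```

```bash
python3 - <<'E'
from h import *
plan((624.0,92.1,55),80.8)
im=arm.read_camera('wrist')[:,:,::-1]; cv2.imwrite('pics/w10.png',im)
a=cv2.resize(im[30:110,215:305],None,fx=8,fy=7.5,interpolation=cv2.INTER_CUBIC);cv2.imwrite('pics/z3.png',a)
g=cv2.cvtColor(np.ascontiguousarray(im),cv2.COLOR_BGR2GRAY)
for r in (150,160,180,200): print(r,g[r,252:272].astype(int))
E
```

```text
t 15.95 pos [624.1  92.9  55.2] w 13.0 F [-3.2 -4.4  7.3] jaw az 80.8 | lin [-0.0004 -0.0041  0.001 ] turn [-0.001  -0.0001 -0.    ] j7 0.55
150 [144 152 147 147 145 154 192 205 204 207 197 146 141 142 141 137 141 145
 143 141]
160 [ 92  96 130 143 137 164 209 206 204 206 194 146 142 143 141 141 140 146
 141 141]
180 [ 92  93 107 162 196 194 193 195 190 191 190 187 189 159 113 142 139 144
 145 143]
200 [ 94  90  94 137 194 197 192 191 188 186 187 185 188 157 124 140 144 146
 142 138]
```

View pics/z3.png

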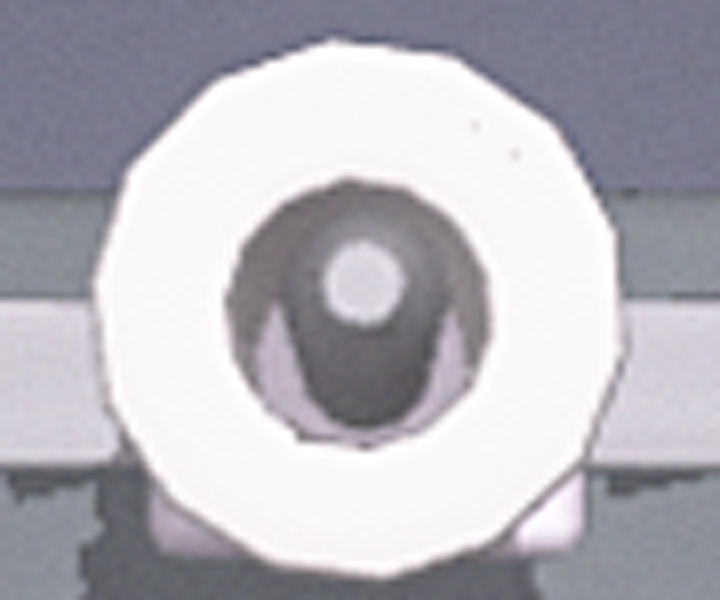

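View pics/w10.png

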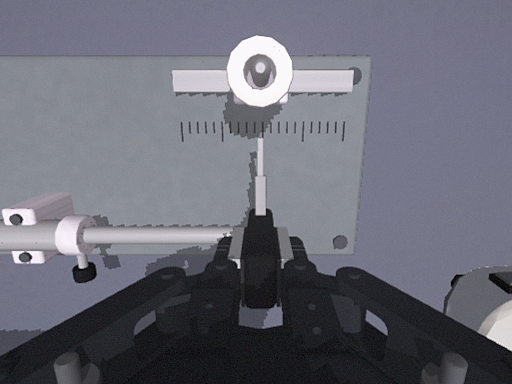

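```bash
python3 - <<'E'
from h import *
s=arm.sense();cm=cam('wrist',s)
for n,u,z in [('tip',(260.06,67.2),72),('carr',(260.5,103.1),30),('ptr145',(259.93,145),42),('ptr200',(259.95,200),42)]:
    p=onz(cm,u,z)-s['tcp_pos'];print(n,'along gx',(p@gx).round(2), 'y',(-p[0]*gx[1]+p[1]*gx[0]).round(1))
# edge direction of gauge from this picture
im=cv2.imread('pics/w10.png');g=cv2.GaussianBlur(cv2.cvtColor(im,cv2.COLOR_BGR2GRAY),(3,3),0).astype(float)
E
```

```text
tip along gx -0.36 y 84.7
carr along gx -0.34 y 71.9
ptr145 along gx -0.6 y 50.6
ptr200 along gx -0.61 y 20.4
```

Both references say the pointer is 0.25 mm short, and its line is parallel to the gauge y. A final trim follows.

Request:
send_rows([
  {"linear": [0,0.0012,0],"turn": [0,0,0]},
  {"linear": [0,0.0012,0],"turn": [0,0,0]},
  {"linear": [0,0.0012,0],"turn": [0,0,0]},
  {"linear": [0,0.0012,0],"turn": [0,0,0]},
  {"linear": [0,0.0012,0],"turn": [0,0,0]},
])

```text
time_s: 16.5
tcp_pos: [624.0, 93.1, 55.2]
eef_rot: [-0.0, 0.08, 0.997, -0.002]
ft_force: [-3.3, -5.4, 8.9]
width: 13.0
```

Request:
send_rows([
  {"linear": [0,0,0],"turn": [0,0,0]},
  {"linear": [0,0,0],"turn": [0,0,0]},
  {"linear": [0,0,0],"turn": [0,0,0]},
  {"linear": [0,0,0],"turn": [0,0,0]},
  {"linear": [0,0,0],"turn": [0,0,0]},
])

```text
time_s: 17.0
tcp_pos: [624.1, 93.0, 55.2]
eef_rot: [-0.0, 0.08, 0.997, -0.002]
ft_force: [-2.0, -4.7, 8.1]
width: 13.4
```

```bash
python3 - <<'E'
from h import *
plan((624.0,92.1,55),80.8)
ims=[arm.read_camera('wrist')[:,:,::-1] for _ in range(2)]; im=ims[-1];cv2.imwrite('pics/w11.png',im)
a=cv2.resize(im[30:110,215:305],None,fx=8,fy=7.5,interpolation=cv2.INTER_CUBIC);cv2.imwrite('pics/z4.png',a)
g=cv2.cvtColor(np.ascontiguousarray(im),cv2.COLOR_BGR2GRAY)
for r in (150,200): print(r,g[r,252:272].astype(int))
for nm in('pics/w10.png','pics/w11.png'):
    t=cv2.imread(nm)[55:78,245:277]; gg=cv2.resize(cv2.cvtColor(t,cv2.COLOR_BGR2GRAY),None,fx=8,fy=8,interpolation=cv2.INTER_CUBIC)[8:160,60:190]
    n,l,st,ce=cv2.connectedComponentsWithStats(((gg>150)&(gg<235)).astype(np.uint8)); print(nm,[(c.round(1),x[4]) for c,x in zip(ce,st) if 1500<x[4]<6000], )
for n in('scene','side'): cv2.imwrite(f'pics/f_{n}.png',arm.read_camera(n)[:,:,::-1])
E
```

```text
t 17.0 pos [624.1  93.   55.2] w 13.4 F [-2.  -4.7  8.1] jaw az 80.8 | lin [-0.0004 -0.0047  0.001 ] turn [-0.001  -0.0001 -0.    ] j7 0.55
150 [145 144 151 151 142 157 196 207 205 207 197 149 140 142 142 139 143 143
 140 142]
200 [ 91  93  93 138 193 195 191 191 187 187 184 188 189 160 123 142 144 145
 144 141]
pics/w10.png []
pics/w11.png []
```

View pics/z4.png

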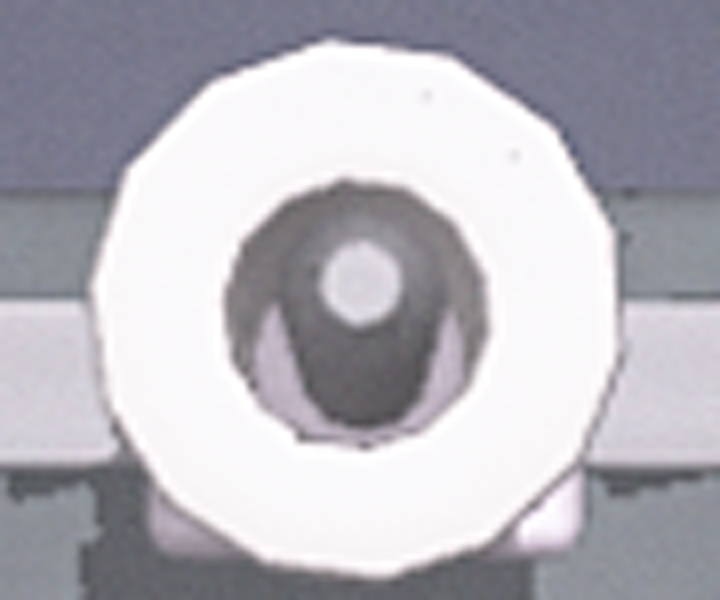

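View pics/f_scene.png

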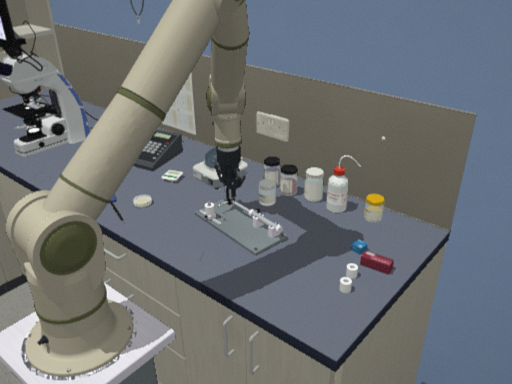

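View pics/f_side.png

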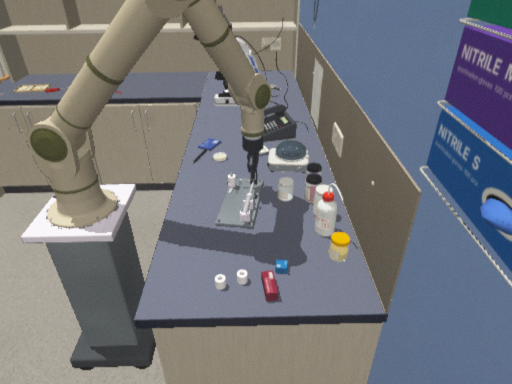

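The pointer is within about 0.1 mm of the post. The collar is seated, and the cup, dish and box look unmoved, so I hand it in.

```bash
python3 - <<'E'
from workcell import arm
print(arm.finish_job()); s=arm.sense(); print(s['time_s'],s['tcp_pos'],s['width'])
E
```

```text
the job is handed in; nothing more can be done
None
the job is handed in; nothing more can be done
```

The gauge is set and the job was handed in at about 17 s; no verdict was reported. The arm is still holding the rod.

- **Collar:** I picked the leftmost of the three white rings and lowered it over the index post. Contact came at 8.6 N at the expected seat height, and then I let go. The last pictures show it seated with the post tip inside its hole.
- **Rod:** I gripped the black plate at 70 N and drew the rod out about 54 mm, until the wrist camera put the pointer about 0.1 mm from the post. That figure comes from the post's tip; the carriage agreed within 0.02 mm on the pictures just before the final 0.25 mm trim. The camera calibration is only good to about 2 mm. Because both points are in one picture and nearly level with the image centre, most of that error should cancel.
- **Bystanders:** the cup, petri dish and coverslip box look unmoved in the final scene and side pictures, judged by eye.
- **Failed or disagreeing checks:** an automatic blob check of the post tip found nothing, so I read that position from the zoomed crop. The gripper reads about 1 mm under the true sizes (about 29 mm on the 30 mm collar, 13 mm on the 14 mm plate).

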